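# Complete the socket carrier and lift it level

### The job

One deep socket has been left standing on the bench: stand it upright, fully home, in the one empty pocket of the grey socket carrier and let go of it. Then take the carrier by its handle, lift it until it hangs about 10 cm clear of the bench, level and with all four sockets still home, and finish holding it there, steady in the air: do not put it down or let go. Never tip the carrier and do not shift the other things on the bench.

Things in the scene. Friction and masses are not known exactly. Their poses are not given: they have to be found in the camera images.
- carrier: loose grey plastic socket carrier, 250 mm long (its x) by 116 mm wide (its y), 104 mm high over its handle; about 0.3 kg empty, 0.75 kg with four sockets; a 7 mm base plate, at each end a 35 mm high block with two round pockets, a rigid handle across the middle. Origin at the centre of its underside, z up. Starts on the bench turned any way round, with three sockets in it
- grip (a point): middle of the carrier's handle: a straight bar along x, 22 mm wide and 22 mm high, 82 to 104 mm above the carrier's underside, free for 94 mm between two posts (10 x 22 mm) centred at x +52 and -52 mm. This point is 93 mm above the middle of the carrier; z up. The loaded carrier balances within about 15 mm of here
- socket_c: bright steel deep wrench socket, a plain upright cylinder 28 mm in diameter and 80 mm tall with a round recess in its top; the one that starts standing loose on the bench among other things; about 0.12 kg; origin at the centre of its underside, z up its axis
- pocket_c (a point): floor centre of the carrier's pocket for the 28 mm socket, 7 mm above the carrier's underside, at x +97, y +33 mm in its frame; bore 31 mm in diameter, 28 mm deep, with a 2 mm chamfer; the only pocket that starts empty. The next socket is 37 mm clear to the side, a handle post's face 40 mm from the axis. Home, a socket's top is 87 mm above the carrier's underside
- socket_a: bright steel deep wrench socket, a plain upright cylinder 24 mm in diameter and 80 mm tall with a round recess in its top; starts home in its pocket of the carrier and stays there; about 0.09 kg; origin at the centre of its underside, z up its axis
- pocket_a (a point): floor centre of the carrier's pocket for the 24 mm socket, 7 mm above the carrier's underside, at x -97, y -33 mm in its frame; bore 27 mm in diameter, 28 mm deep, with a 2 mm chamfer; starts filled
- socket_b: bright steel deep wrench socket, a plain upright cylinder 26 mm in diameter and 80 mm tall with a round recess in its top; starts home in its pocket of the carrier and stays there; about 0.1 kg; origin at the centre of its underside, z up its axis
- pocket_b (a point): floor centre of the carrier's pocket for the 26 mm socket, 7 mm above the carrier's underside, at x -97, y +33 mm in its frame; bore 29 mm in diameter, 28 mm deep, with a 2 mm chamfer; starts filled
- socket_d: bright steel deep wrench socket, a plain upright cylinder 30 mm in diameter and 80 mm tall with a round recess in its top; starts home in its pocket of the carrier and stays there; about 0.13 kg; origin at the centre of its underside, z up its axis
- pocket_d (a point): floor centre of the carrier's pocket for the 30 mm socket, 7 mm above the carrier's underside, at x +97, y -33 mm in its frame; bore 33 mm in diameter, 28 mm deep, with a 2 mm chamfer; starts filled
- axle_socket: bystander on the bench: a much fatter, shorter steel socket, 46 mm in diameter and 58 mm tall; it belongs to no pocket; origin at the centre of its underside, z up its axis
- flowerpot: bystander: small empty terracotta flowerpot, 60 mm across the rim, 55 mm tall; origin at the centre of its underside, z up its axis
- jar: bystander: small clear jar with a steel cap, 52 mm in diameter, 68 mm tall; origin at the centre of its underside, z up its axis
- ratchet: bystander: ratchet handle lying beyond the carrier, 255 mm long, 36 mm wide at the head, 30 mm high; origin under the middle of its length
- spray_can: bystander: upright white spray can, 52 mm in diameter, 175 mm tall; origin at the centre of its underside, z up its axis
- tape_measure: bystander: black pocket tape measure, 75 x 42 x 61 mm, standing on its base; origin at the centre of its underside, z up its axis
- wrench: bystander: steel wrench 190 mm long lying on the right, beyond the small upright things; origin under its middle
Mind the look-alikes: they are no part of the job. What is shaped like the socket_c but purple or red is not meant.

How it is judged:
By the outcome, as a careful person would: the job done as asked, in the order asked, and still so for the second after the job is handed in, while the arm keeps its last pose, push and grip.
It also fails if it takes over 50 s, if anything falls off the work surface, if the arm or the gripper's body presses on something with over 40 N, if the wrist force passes 120 N, or if a joint passes its speed limit or range.

### The arm

A 6-joint arm with a two-finger parallel gripper is mounted at the origin on the work surface. World frame = base frame: x ahead of the robot, y to its left, z up, the work surface at z = 0. Lengths are in m, angles in rad, forces in N, time in s.
With the tool pointing down it reaches from about 0.275 to 0.825 m from the base axis. Payload 4.9 kg.
Tool frame: the origin (TCP) lies between the finger pads, 19 mm behind the fingertips; this is the grasp point; z points along the fingers, y is the line along which they close (so a half turn about z gives the same grasp; the last joint's range is limited). The gripper opens to 85 mm and grips with 20 to 120 N. Pads are 22 mm wide; open, the fingers measure 114 mm over their backs; the gripper's body (76 mm by 85 mm) begins 54 mm behind the grasp point. The pads swing forward as they close: fully open they stand 13 mm farther back than shut.
Start: joints at [-0.134, 0.326, -0.193, 1.052, 0, 1.437], TCP at [0.55, 0, 0.25] pointing down, gripper open.
Joint ranges: [-2.65, 2.65], [-0.97, 1.79], [-1.3, 1.35], [-1.93, 2.1], [-1.47, 1.37], [-3.14, 3.14]. Speed limits (rad/s): [2.57, 2.57, 3.14, 3.14, 3.14, 3.14].

### API

Orientations are given as a unit quaternion [x, y, z, w].
In Python, from plant import ctrl, grab_frame gives the robot as it stands. The module is installed in compiled form; this text tells all that it offers.
- The arm moves only by the tool step_arm, never from a script. Its argument "deltas" is a list of rows, each an object with "linear": the shift along the world's x, y, z in cm, a list of three; "turn": the turn about the world's z in rad; "fingers": the finger opening in cm, from 0 to 8.54. A call has 1 to 5 rows; each row shifts and turns the commanded pose from where the row before left it; what a row does not reach is not made up. A row lasts 1/12 s, in which the tool goes at most 41.7 mm and 7.16 degrees, less where a joint would pass 70% of its speed; a pose out of reach is approached as far as the arm can. A call with a gripper value outside its range is refused whole. The fingers move at their own pace and stop on an object; "squeeze" is the grip in N (left out, the last holds). Time passes only in rows, so rows that do not move let the fingers close. It gives the time, the measured TCP pose, the force, the opening and the grip force at its end, in the units of the state.
- ctrl.sense(): the state, without advancing time (a new reading comes with each control period).
- grab_frame(name): name is "scene" or "side" or "wrist"; returns a dict with "frame" (400x640x3 uint8, red, green, blue), "K" (3x3 intrinsics, pixels), "R" (3x3) and "t" (3): a world point X has camera coordinates R X + t; the wrist camera has in their place "hand_eye" (4x4, takes a point from camera to tool coordinates, whose origin is the TCP and whose axes are the flange's). Camera axes: x right, y down, z forward; pixel columns grow to the right and rows downward; lengths in m; the calibration is good to about 2 mm. The wrist camera is an equidistant fisheye: a pixel r from the principal point sees the ray r / f radians off the axis. A picture is of the moment at which its call begins: read the wrist's pose just before it. There is no depth.
- ctrl.close_job(): hands the job in; it is judged then, once.
The state is a dict: "clock": time; "joint_pos": joint angles; "qvel": joint speeds; "joint_torque": joint torques, N m; "tcp_pos": TCP position; "tcp_rot": TCP orientation; "wrist_force": force on the tool from outside, world axes, zero at the start; "ft_torque": the same for the moment, N m; "grip_width": opening from 0.0 (shut) to 1.0 (fully open); "grip_force": force on a finger pad.
Only numpy, scipy, OpenCV 4.12 (cv2) and the standard library are available. Lean on these libraries where they do the work, as an engineer would, in place of code of your own. Each camera call takes 0.05 s, during which the arm holds its last target. There are 200 camera calls.

## Working session

There is one attempt and no reset: what is moved stays moved. The work goes in short steps, Python scripts to look and compute and a tool call to move; the robot and the scene stay as the last step left them, time stands still between calls to the robot, and variables do not carry over. Pictures are saved under pics/ and viewed, at most 12 in all, crops included, and the job is handed in when it is done.

Besides the shell and the picture viewer there is one more tool, called after ">>>" by a JSON object that holds its "fn" and its "kwargs". step_arm: Moves the arm, as the interface text tells. Its arguments: {"type":"object","properties":{"deltas":{"type":"array","items":{"type":"object","properties":{"linear":{"type":"array","items":{"type":"number"}},"turn":{"type":"number"},"fingers":{"type":"number"}}}},"squeeze":{"type":"number"}},"required":["deltas"]}

```bash
mkdir -p pics; cat > h.py <<'E'
import numpy as np, cv2, pickle
from plant import ctrl, grab_frame
from scipy.spatial.transform import Rotation as Ro
def snap(n,tag):
    s=ctrl.sense(); f=grab_frame(n); f['tcp']=s['tcp_pos']; f['q']=s['tcp_rot']; pickle.dump(f,open(f'pics/{tag}.pkl','wb'))
    cv2.imwrite(f'pics/{tag}.png',f['frame'][:,:,::-1]); return f
def load(tag): return pickle.load(open(f'pics/{tag}.pkl','rb'))
def ray(f,u,v):
    K=np.array(f['K'])
    if 'hand_eye' in f:
        a=(u-K[0,2])/K[0,0]; b=(v-K[1,2])/K[1,1]; r=np.hypot(a,b)
        d=np.array([a/r*np.sin(r),b/r*np.sin(r),np.cos(r)]) if r>0 else np.array([0,0,1.])
        H=np.array(f['hand_eye']); R=Ro.from_quat(f['q']).as_matrix()
        return np.array(f['tcp'])+R@H[:3,3], R@H[:3,:3]@d
    R=np.array(f['R']); return -R.T@f['t'], R.T@np.linalg.inv(K)@[u,v,1]
def onz(f,u,v,z):
    o,d=ray(f,u,v); return o+d*(z-o[2])/d[2]
def proj(f,X):
    X=np.array(X,float);K=np.array(f['K'])
    if 'hand_eye' in f:
        H=np.array(f['hand_eye']); R=Ro.from_quat(f['q']).as_matrix()
        c=H[:3,:3].T@(R.T@(X-f['tcp'])-H[:3,3]); r=np.arctan2(np.hypot(c[0],c[1]),c[2]); n=np.hypot(c[0],c[1])+1e-12
        return np.array([K[0,2]+K[0,0]*r*c[0]/n,K[1,2]+K[1,1]*r*c[1]/n])
    c=K@(np.array(f['R'])@X+f['t']); return c[:2]/c[2]
E
python3 - <<'E'
from h import *
a=[snap(n,n+'0') for n in('scene','side','wrist')]
for f in a: print(f['K'],f.get('R'),f.get('t'),f.get('hand_eye'),f['tcp'],f['q'])
E
```

```text
[[406.31862289   0.         318.64263036]
 [  0.         406.31862289 196.4931907 ]
 [  0.           0.           1.        ]] [[-0.44367058  0.89618388  0.00329588]
 [ 0.51027261  0.25563875 -0.82113988]
 [-0.73673488 -0.36263381 -0.57071748]] [ 0.27082807 -0.22966687  1.43360431] None [5.49458540e-01 7.70044622e-05 2.49215592e-01] [ 7.07106124e-01  7.07106927e-01 -5.19067503e-04 -6.74030083e-04]
[[420.31140535   0.         315.37209092]
 [  0.         420.31140535 205.9303083 ]
 [  0.           0.           1.        ]] [[ 0.98318104 -0.18175552 -0.01788799]
 [-0.1097822  -0.5098802  -0.85321161]
 [ 0.14595519  0.84082526 -0.52125806]] [-0.58346919  0.12316007  1.07910025] None [5.49467520e-01 7.24408325e-05 2.49222394e-01] [ 7.07117781e-01  7.07095291e-01 -5.06921966e-04 -6.61121842e-04]
[[309.70691629   0.         315.99297656]
 [  0.         309.70691629 199.15055337]
 [  0.           0.           1.        ]] None None [[-5.04916126e-04 -9.44422891e-01 -3.28732639e-01  8.69569231e-02]
 [ 9.99999849e-01 -5.48860546e-04  4.08855481e-05  1.43059182e-04]
 [-2.19041623e-04 -3.28732569e-01  9.44423025e-01 -1.24745238e-01]
 [ 0.00000000e+00  0.00000000e+00  0.00000000e+00  1.00000000e+00]] [5.49520297e-01 9.25904899e-05 2.49277676e-01] [ 7.07098575e-01  7.07114567e-01 -4.63190674e-04 -6.16510236e-04]
```

View pics/scene0.png

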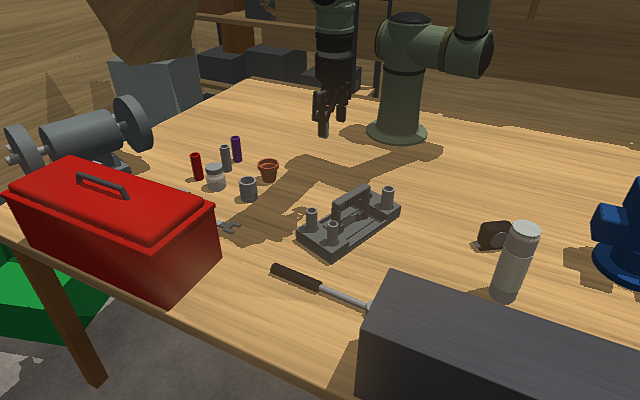

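View pics/wrist0.png

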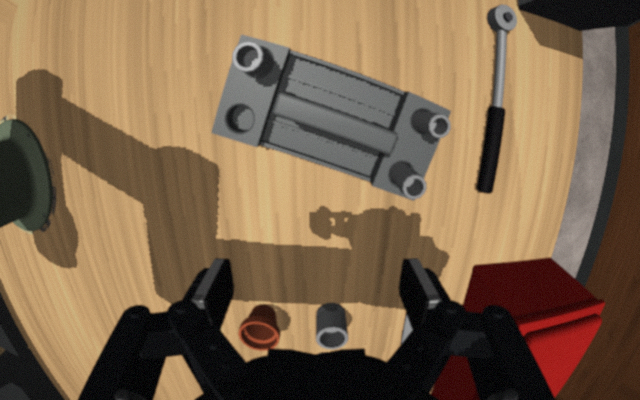

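The scene picture shows four similar small uprights: red (196,167), grey steel (225,158), purple (236,150), and the fat axle socket (248,189), with the jar at (215,177) in front. The slim bright steel one at (225,158) fits socket_c. The wrist picture shows the carrier with the empty pocket at (240,118), d at (250,57), and b/a at (412,186) and (433,125). Next I'll confirm the socket in crops and measure.

```bash
python3 - <<'E'
from h import *
s=load('scene0');d=load('side0');w=load('wrist0')
c=cv2.resize(s['frame'][130:215,175:295,::-1],None,fx=5,fy=5,interpolation=cv2.INTER_CUBIC)
cv2.imwrite('pics/crop_s.png',c)
cv2.imwrite('pics/crop_d.png',d['frame'][:,:,::-1])
print('rough base',onz(s,225.5,171,0), 'top',onz(s,225,147,.08))
P={'d':(248,57,.087),'a':(437,125,.087),'b':(413,187,.087),'c':(239,118,.035)}
for k,(u,v,z) in P.items(): print(k,onz(w,u,v,z).round(4))
X=onz(s,225,147,.08);print(proj(d,X),proj(d,[X[0],X[1],0]))
E
```

```text
rough base [ 0.48697905 -0.37040391  0.        ] top [ 0.48275507 -0.36279925  0.08      ]
d [0.4872 0.125  0.087 ]
a [0.6667 0.0632 0.087 ]
b [0.6465 0.     0.087 ]
c [0.4642 0.0642 0.035 ]
[292.16632336 303.77636351] [294.02441544 332.91624317]
```

View pics/crop_s.png

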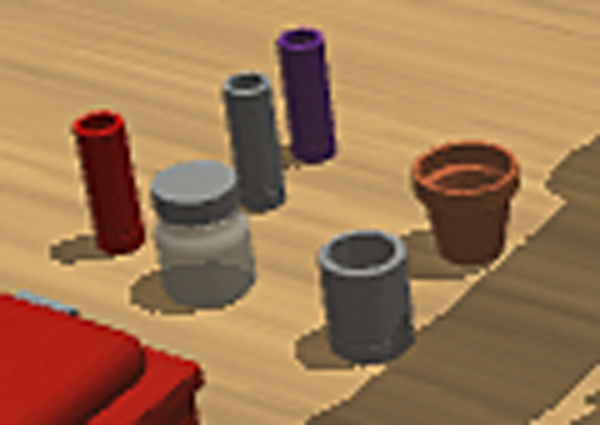

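View pics/crop_d.png

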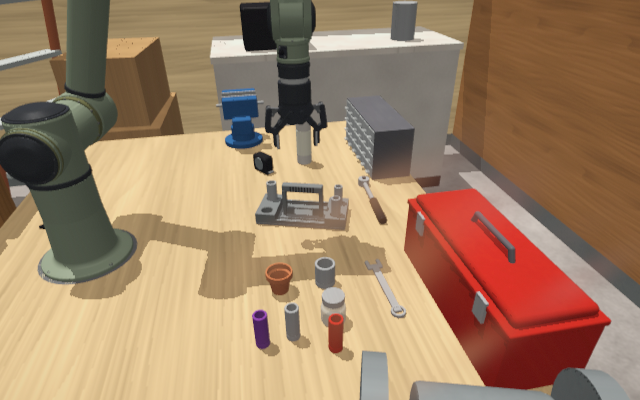

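The crop confirms it: the target is the slim grey steel socket at scene (225,158), side (292,322). It isn't red or purple, and it isn't the fat axle socket. In the side view, red is at (336,332), purple at (261,328), the jar at (334,306), the axle socket at (325,272) and the pot at (279,278). I'll triangulate these for finger clearance.

```bash
python3 - <<'E'
from h import *
s=load('scene0');d=load('side0')
def tri(p,q):
    A=[];b=[]
    for f,(u,v) in((s,p),(d,q)):
        o,r=ray(f,u,v); r=r/np.linalg.norm(r);M=np.eye(3)-np.outer(r,r);A.append(M);b.append(M@o)
    return np.linalg.lstsq(np.vstack(A),np.hstack(b),rcond=None)[0].round(4)
g=lambda x,y:(175+x/5-.4,130+y/5-.4)
T={'c':(g(248,84),(292,307),.08),'purple':(g(303,40),(260,314),.08),'red':(g(100,123),(336,318),.08),'jar':(g(195,178),(333,296),.068),'axle':(g(363,247),(325,264),.058),'pot':(g(466,165),(279,270),.055)}
for k,(p,q,z) in T.items(): print(k,tri(p,q),onz(s,*p,z).round(4)[:2],onz(d,*q,z).round(4)[:2])
E
```

```text
c [ 0.4806 -0.3687  0.0787] [ 0.4808 -0.3671] [ 0.4813 -0.3711]
purple [ 0.4196 -0.3742  0.0783] [ 0.4207 -0.3722] [ 0.4205 -0.3771]
red [ 0.5559 -0.4131  0.0794] [ 0.5551 -0.4121] [ 0.5567 -0.4148]
jar [ 0.5653 -0.3427  0.0671] [ 0.5641 -0.3414] [ 0.5665 -0.3455]
axle [ 0.5718 -0.2301  0.0579] [ 0.5687 -0.2298] [ 0.5733 -0.2328]
pot [ 0.47   -0.2293  0.0561] [ 0.4674 -0.2304] [ 0.4706 -0.2289]
```

>>> {"fn": "step_arm", "kwargs": {"deltas": [{"linear": [-0.6, -3.0, -0.3], "turn": 0.1, "fingers": 5.5}, {"linear": [-0.6, -3.0, -0.3], "turn": 0.1, "fingers": 5.5}, {"linear": [-0.6, -3.0, -0.3], "turn": 0.1, "fingers": 5.5}, {"linear": [-0.6, -3.0, -0.3], "turn": 0.1, "fingers": 5.5}, {"linear": [-0.6, -3.0, -0.3], "turn": 0.1, "fingers": 5.5}], "squeeze": 40}}

```text
clock: 0.57
tcp_pos: [0.5194, -0.1511, 0.2346]
tcp_rot: [0.508, 0.861, -0.0, -0.0]
wrist_force: [-0.2, 0.4, -0.4]
grip_width: 0.647
grip_force: 0.0
```

>>> {"fn": "step_arm", "kwargs": {"deltas": [{"linear": [-0.6, -3.0, -0.3], "turn": 0.1, "fingers": 5.5}, {"linear": [-0.6, -3.0, -0.3], "turn": 0.1, "fingers": 5.5}, {"linear": [-0.6, -3.0, -0.3], "turn": 0.1, "fingers": 5.5}, {"linear": [-0.6, -3.0, -0.3], "turn": 0.1, "fingers": 5.5}, {"linear": [-0.6, -3.0, -0.3], "turn": 0.1, "fingers": 5.5}]}}

```text
clock: 0.98
tcp_pos: [0.4893, -0.3013, 0.2195]
tcp_rot: [0.279, 0.96, 0.0, -0.0]
wrist_force: [0.2, 0.4, 0.6]
grip_width: 0.648
grip_force: 0.0
```

>>> {"fn": "step_arm", "kwargs": {"deltas": [{"linear": [-0.5, -3.5, -0.5], "turn": 0.12, "fingers": 5.5}, {"linear": [-0.4, -3.4, -0.5], "turn": 0.12, "fingers": 5.5}, {"linear": [0, 0, 0], "turn": 0, "fingers": 5.5}, {"linear": [0, 0, 0], "turn": 0, "fingers": 5.5}]}}

```text
clock: 1.32
tcp_pos: [0.4801, -0.3704, 0.2089]
tcp_rot: [0.167, 0.986, 0.001, -0.001]
wrist_force: [0.3, 0.9, 0.1]
grip_width: 0.64
grip_force: 0.0
```

```bash
python3 - <<'E'
from h import *
w=snap('wrist','wrist1'); s=ctrl.sense()
print(w['tcp'],Ro.from_quat(w['q']).as_matrix().round(3).tolist(),s['joint_pos'],s['grip_width'],s['clock'])
for z in(.08,0):print(proj(w,[.481,-.369,z]))
E
```

```text
[ 0.48008963 -0.37037037  0.20892791] [[-0.944, 0.329, -0.001], [0.329, 0.944, 0.001], [0.001, 0.001, -1.0]] [-7.76956980e-01  4.58070420e-01 -1.00055119e-01  1.01439639e+00
  4.14568827e-04 -4.43866369e-01] 0.6443408844637818 1.3667
[315.43488601 196.59722286]
[315.48788297 173.57432581]
```

View pics/wrist1.png

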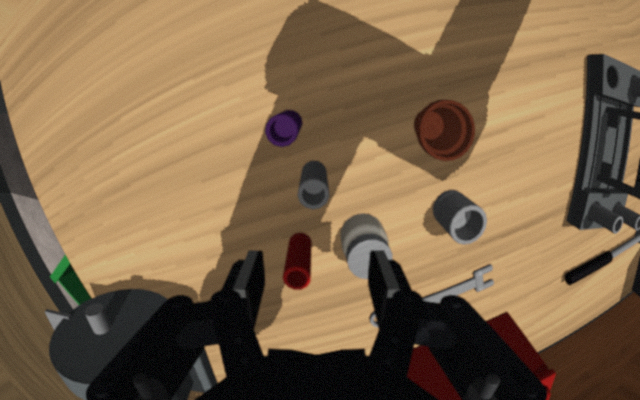

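The wrist picture shows the steel socket at (314,186) with its rim centre near (314,191). Purple is at (284,128), red at (298,262) and the jar at (366,245). I'll fit the rim.

```bash
python3 - <<'E'
from h import *
w=load('wrist1')
f=w['frame'][155:220,285:345]; hsv=cv2.cvtColor(f,cv2.COLOR_RGB2HSV)
m=(hsv[:,:,1]<60).astype(np.uint8)*255
cs=sorted(cv2.findContours(m,0,1)[0],key=cv2.contourArea)[-1]
x,y,ww,h=cv2.boundingRect(cs);print('mask bbox',x+285,y+155,ww,h)
b=np.vstack([cs[:,0,:]]); low=b[b[:,1]>y+h-ww*0.6]
e=cv2.fitEllipse(b[b[:,1]>y+h-ww*.7].astype(np.float32)) ;print('lower arc',e)
# expected rim projection at guesses
for X in([.4775,-.3677],[.478,-.368]):
    r=np.array([proj(w,[X[0]+.014*np.cos(t),X[1]+.014*np.sin(t),.08]) for t in np.linspace(0,6.28,60)])
    print(X,r.min(0),r.max(0))
print(onz(w,314,y+155+h-1-15,.08), ''.join(''))
E
```

```text
mask bbox 298 161 31 48
lower arc ((28.11690902709961, 38.34245300292969), (29.44527244567871, 30.490962982177734), 83.81932830810547)
[0.4775, -0.3677] [299.27442271 176.79044811] [331.76196788 207.7019615 ]
[0.478, -0.368] [299.14818422 177.44014876] [331.61385245 208.31107059]
[ 0.47750445 -0.36908897  0.08      ]
```

>>> {"fn": "step_arm", "kwargs": {"deltas": [{"linear": [-0.2, 0.1, -3.0], "turn": 0, "fingers": 5.5}, {"linear": [0, 0, -3.0], "turn": 0, "fingers": 5.5}, {"linear": [0, 0, -3.0], "turn": 0, "fingers": 5.5}, {"linear": [0, 0, -3.0], "turn": 0, "fingers": 5.5}, {"linear": [0, 0, -2.4], "turn": 0, "fingers": 5.5}], "squeeze": 40}}

```text
clock: 1.78
tcp_pos: [0.4788, -0.3656, 0.0643]
tcp_rot: [0.164, 0.986, 0.001, -0.001]
wrist_force: [0.1, 0.2, -0.0]
grip_width: 0.643
grip_force: 0.0
```

>>> {"fn": "step_arm", "kwargs": {"deltas": [{"linear": [0, 0, 0], "turn": 0, "fingers": 5.5}, {"linear": [0, 0, 0], "turn": 0, "fingers": 3.5}, {"linear": [0, 0, 0], "turn": 0, "fingers": 2.0}, {"linear": [0, 0, 0], "turn": 0, "fingers": 2.0}, {"linear": [0, 0, 0], "turn": 0, "fingers": 2.0}]}}

```text
clock: 2.2
tcp_pos: [0.4802, -0.3687, 0.0681]
tcp_rot: [0.165, 0.986, -0.001, 0.001]
wrist_force: [-0.3, 0.0, 3.1]
grip_width: 0.317
grip_force: 39.3
```

>>> {"fn": "step_arm", "kwargs": {"deltas": [{"linear": [0, 0, 0], "turn": 0, "fingers": 2.0}, {"linear": [0, 0, 0], "turn": 0, "fingers": 2.0}, {"linear": [0, 0, 0], "turn": 0, "fingers": 2.0}]}}

```text
clock: 2.45
tcp_pos: [0.4802, -0.3688, 0.068]
tcp_rot: [0.165, 0.986, -0.001, 0.002]
wrist_force: [-0.0, 1.9, 7.3]
grip_width: 0.314
grip_force: 39.3
```

>>> {"fn": "step_arm", "kwargs": {"deltas": [{"linear": [0, 0, 1.5], "turn": 0, "fingers": 2.0}, {"linear": [0, 0, 3.5], "turn": 0, "fingers": 2.0}, {"linear": [0, 0, 4.0], "turn": 0, "fingers": 2.0}, {"linear": [0, 1, 4.0], "turn": 0, "fingers": 2.0}, {"linear": [0.3, 2.0, 4.0], "turn": 0, "fingers": 2.0}]}}

```text
clock: 2.87
tcp_pos: [0.4813, -0.3407, 0.2355]
tcp_rot: [0.166, 0.986, -0.001, 0.0]
wrist_force: [1.2, -0.5, -1.5]
grip_width: 0.313
grip_force: 39.8
```

>>> {"fn": "step_arm", "kwargs": {"deltas": [{"linear": [0.3, 3.0, 0], "turn": 0, "fingers": 2.0}, {"linear": [0.3, 3.5, 0], "turn": 0, "fingers": 2.0}, {"linear": [0.3, 3.5, 0], "turn": 0, "fingers": 2.0}, {"linear": [0.3, 3.5, 0], "turn": 0, "fingers": 2.0}, {"linear": [0.3, 3.5, 0], "turn": 0, "fingers": 2.0}]}}

```text
clock: 3.28
tcp_pos: [0.4965, -0.1679, 0.2336]
tcp_rot: [0.165, 0.986, -0.0, 0.0]
wrist_force: [1.1, -0.5, -1.8]
grip_width: 0.317
grip_force: 39.7
```

>>> {"fn": "step_arm", "kwargs": {"deltas": [{"linear": [0.3, 3.5, 0], "turn": 0, "fingers": 2.0}, {"linear": [0.3, 3.5, 0], "turn": 0, "fingers": 2.0}, {"linear": [0.3, 3.5, 0], "turn": 0, "fingers": 2.0}, {"linear": [0.3, 3.5, 0], "turn": 0, "fingers": 2.0}, {"linear": [0.3, 3.5, 0], "turn": 0, "fingers": 2.0}]}}

```text
clock: 3.7
tcp_pos: [0.5115, 0.0072, 0.2336]
tcp_rot: [0.165, 0.986, -0.0, 0.0]
wrist_force: [0.3, -0.1, -1.9]
grip_width: 0.317
grip_force: 39.7
```

>>> {"fn": "step_arm", "kwargs": {"deltas": [{"linear": [0.5, 3.0, 0], "turn": 0, "fingers": 2.0}, {"linear": [0.2, 1.0, 0], "turn": 0, "fingers": 2.0}, {"linear": [0, 0, 0], "turn": 0, "fingers": 2.0}, {"linear": [0, 0, 0], "turn": 0, "fingers": 2.0}]}}

```text
clock: 4.03
tcp_pos: [0.5187, 0.0457, 0.2333]
tcp_rot: [0.164, 0.986, -0.0, 0.0]
wrist_force: [-0.1, -0.6, -0.7]
grip_width: 0.312
grip_force: 39.7
```

```bash
python3 - <<'E'
from h import *
w=snap('wrist','wrist2'); snap('side','side2'); s=ctrl.sense()
print(w['tcp'],Ro.from_quat(w['q']).as_matrix().round(4).tolist(),s['joint_pos'],s['grip_width'],s['wrist_force'],s['clock'])
for X in([.4642,.0642,.035],[.4872,.125,.087],[.6667,.0632,.087],[.6465,0,.087]):print(proj(w,X))
f=w['frame'][:,:,::-1]; cv2.imwrite('pics/w2.png',f)
E
```

```text
[0.51866989 0.0456649  0.23327722] [[-0.9461, 0.3237, -0.0001], [0.3237, 0.9461, -0.0008], [-0.0002, -0.0007, -1.0]] [-5.57673269e-02  2.84471743e-01 -2.96139369e-01  9.90323541e-01
 -5.91058684e-04  2.76246098e-01] 0.31654108558794036 [-0.1022338  -0.46584813 -2.11170393] 4.1333
[314.10463367 121.98537552]
[386.9017256  130.60378047]
[372.18143959 305.20031235]
[312.72534942 307.27466484]
```

View pics/w2.png

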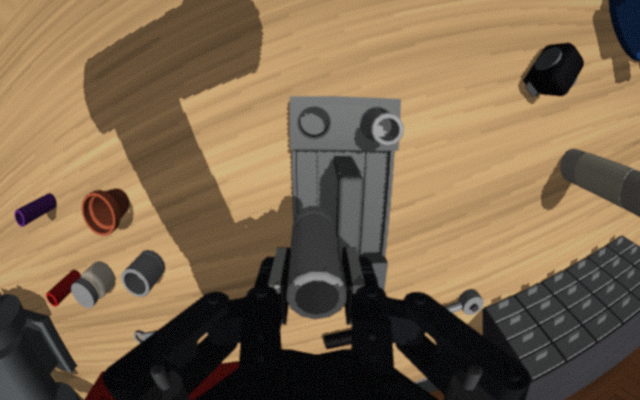

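The wrist picture shows the socket upright between the fingers, with its rim near (317,293) and its bottom end near (315,215). The empty pocket is at (314,122), d's top is at (386,128), and the carrier is aligned with the tool. I'll refine these in an enlarged composite.

```bash
python3 - <<'E'
from h import *
w=load('wrist2');im=w['frame'][:,:,::-1]
a=cv2.resize(im[90:160,280:410],None,fx=6,fy=6,interpolation=cv2.INTER_CUBIC)[:300]
g=cv2.convertScaleAbs(im[195:325,270:370],alpha=1.8,beta=15)
a=cv2.resize(im[95:165,285:410],(500,280),interpolation=cv2.INTER_CUBIC)
b=cv2.resize(g,(400,520),interpolation=cv2.INTER_CUBIC)
o=np.zeros((560,800,3),np.uint8); o[:280,:400]=a[:,:400]; o[:520,400:]=b
o[290:550,:400]=cv2.resize(cv2.convertScaleAbs(im[105:140,295:349],alpha=1.8),(400,260),interpolation=cv2.INTER_CUBIC)
cv2.imwrite('pics/comp.png',o)
t=w['tcp']
for X in(t+[0,0,.015],t+[0,0,-.065]):
    r=np.array([proj(w,[X[0]+.014*np.cos(q),X[1]+.014*np.sin(q),X[2]]) for q in np.linspace(0,6.28,90)]);print(r.min(0),r.max(0))
r=np.array([proj(w,[.4642+.0175*np.cos(q),.0642+.0175*np.sin(q),.035]) for q in np.linspace(0,6.28,90)]);print('pocket pred (chamfer)',r.min(0),r.max(0))
E
```

```text
[279.9260701  274.05246611] [343.24651068 323.31195618]
[292.32449869 206.83928498] [333.9931164  244.80788674]
pocket pred (chamfer) [297.23587605 105.27044714] [330.98142958 138.54199335]
```

View pics/comp.png

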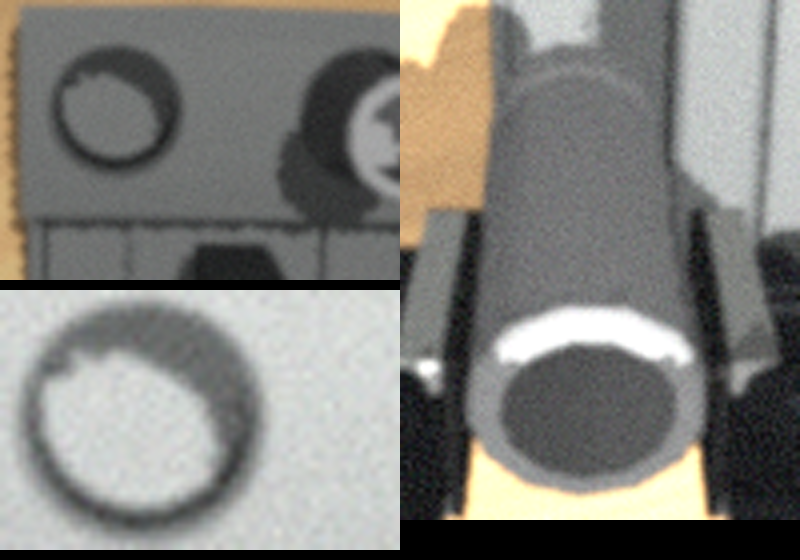

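The composite shows the held rim centred at (316.4,294.9) with the bottom edge at v≈207, so the socket is upright. The pocket circle is centred at (314.2,121.7), which agrees with the earlier (0.464, 0.064). I'll move above the pocket and look again just before entry.

>>> {"fn": "step_arm", "kwargs": {"deltas": [{"linear": [-2.7, 0.9, 0], "turn": 0, "fingers": 2.0}, {"linear": [-2.7, 0.8, 0], "turn": 0, "fingers": 2.0}, {"linear": [0, 0, -3], "turn": 0, "fingers": 2.0}, {"linear": [0, 0, -3], "turn": 0, "fingers": 2.0}, {"linear": [0, 0, -3], "turn": 0, "fingers": 2.0}]}}

```text
clock: 4.55
tcp_pos: [0.4652, 0.0613, 0.1431]
tcp_rot: [0.166, 0.986, 0.0, 0.001]
wrist_force: [0.5, 0.1, -1.3]
grip_width: 0.313
grip_force: 39.6
```

>>> {"fn": "step_arm", "kwargs": {"deltas": [{"linear": [0, 0, -2.5], "turn": 0, "fingers": 2.0}, {"linear": [0, 0, 0], "turn": 0, "fingers": 2.0}, {"linear": [0, 0, 0], "turn": 0, "fingers": 2.0}, {"linear": [0, 0, 0], "turn": 0, "fingers": 2.0}]}}

```text
clock: 4.88
tcp_pos: [0.4657, 0.0618, 0.1194]
tcp_rot: [0.165, 0.986, 0.0, 0.001]
wrist_force: [0.7, -0.4, -0.6]
grip_width: 0.318
grip_force: 39.7
```

```bash
python3 - <<'E'
from h import *
w=snap('wrist','wrist3'); sd=snap('side','side3'); sc=snap('scene','scene3')
t=w['tcp'];print(t,ctrl.sense()['wrist_force'])
im=w['frame'][:,:,::-1]
o=np.zeros((600,800,3),np.uint8)
o[:,:400]=cv2.resize(cv2.convertScaleAbs(im[185:335,265:365],alpha=1.8,beta=15),(400,600),interpolation=cv2.INTER_CUBIC)
for k,f in enumerate((sd,sc)):
    p=proj(f,[.464,.064,.045]).astype(int);print(p)
    o[300*k:300*k+300,400:]=cv2.resize(f['frame'][p[1]-30:p[1]+30,p[0]-40:p[0]+40,::-1],(400,300),interpolation=cv2.INTER_CUBIC)
cv2.imwrite('pics/comp3.png',o)
def box(f,X,r):
    q=np.linspace(0,6.28,90);p=np.array([proj(f,[X[0]+r*np.cos(a),X[1]+r*np.sin(a),X[2]]) for a in q]);return p.min(0).round(1),p.max(0).round(1)
R=Ro.from_quat(w['q']).as_matrix()
print('rim',box(w,t+[0,0,.012],.014),'bot',box(w,t+[0,0,-.068],.014),'pocket',box(w,[.4642,.0642,.035],.0175))
for f in(sd,sc):print('bot',box(f,t+[0,0,-.068],.014),'pocket',box(f,[.4642,.0642,.035],.0175))
E
```

```text
[0.46573876 0.06181813 0.11937101] [ 0.45052062  0.65693756 -1.23956583]
[265 206]
[366 191]
rim (array([280.6, 270.3]), array([342.8, 319.2])) bot (array([292.5, 205.2]), array([333.7, 242.7])) pocket (array([291.6, 189.5]), array([339.7, 234.2]))
bot (array([261. , 202.2]), array([271. , 207.4])) pocket (array([259.6, 206.1]), array([272.1, 212.7]))
bot (array([360. , 186.3]), array([371. , 192.4])) pocket (array([359.3, 190.7]), array([373. , 198.4]))
```

View pics/comp3.png

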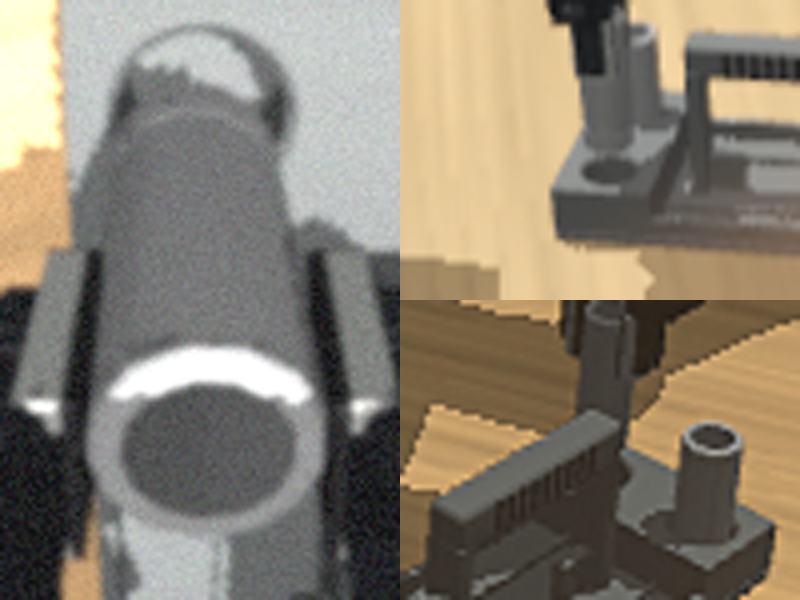

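The close view shows the pocket at wrist u≈315.9, with its far edge at v≈190. The socket bottom is about 1 mm left of it and about 2 mm short along the tool x axis. The side view (266,206) over (266,210) agrees. I'll correct by (-1.5, +1.4) mm and lower gently.

>>> {"fn": "step_arm", "kwargs": {"deltas": [{"linear": [-0.15, 0.14, 0], "turn": 0, "fingers": 2.0}, {"linear": [0, 0, 0], "turn": 0, "fingers": 2.0}, {"linear": [0, 0, -1.0], "turn": 0, "fingers": 2.0}, {"linear": [0, 0, -0.4], "turn": 0, "fingers": 2.0}, {"linear": [0, 0, -0.3], "turn": 0, "fingers": 2.0}]}}

```text
clock: 5.45
tcp_pos: [0.4631, 0.0641, 0.101]
tcp_rot: [0.165, 0.986, -0.0, -0.0]
wrist_force: [0.1, -1.4, 5.4]
grip_width: 0.317
grip_force: 40.3
```

>>> {"fn": "step_arm", "kwargs": {"deltas": [{"linear": [0, 0, -0.3], "turn": 0, "fingers": 2.0}, {"linear": [0, 0, -0.3], "turn": 0, "fingers": 2.0}, {"linear": [0, 0, 0], "turn": 0, "fingers": 2.0}]}}

```text
clock: 5.7
tcp_pos: [0.4636, 0.064, 0.0949]
tcp_rot: [0.165, 0.986, -0.0, 0.0]
wrist_force: [1.5, -0.1, -2.6]
grip_width: 0.316
grip_force: 39.5
```

Entered by 8 mm with no resisting force, so I'll continue down to the floor.

>>> {"fn": "step_arm", "kwargs": {"deltas": [{"linear": [0, 0, -0.5], "turn": 0, "fingers": 2.0}, {"linear": [0, 0, -0.5], "turn": 0, "fingers": 2.0}, {"linear": [0, 0, -0.4], "turn": 0, "fingers": 2.0}, {"linear": [0, 0, -0.3], "turn": 0, "fingers": 2.0}, {"linear": [0, 0, 0], "turn": 0, "fingers": 2.0}]}}

```text
clock: 6.12
tcp_pos: [0.4634, 0.0638, 0.0776]
tcp_rot: [0.165, 0.986, -0.0, -0.0]
wrist_force: [2.1, -1.3, -2.2]
grip_width: 0.313
grip_force: 39.2
```

>>> {"fn": "step_arm", "kwargs": {"deltas": [{"linear": [0, 0, -0.2], "turn": 0, "fingers": 2.0}, {"linear": [0, 0, -0.1], "turn": 0, "fingers": 2.0}, {"linear": [0, 0, 0], "turn": 0, "fingers": 2.0}]}}

```text
clock: 6.37
tcp_pos: [0.4634, 0.0639, 0.0752]
tcp_rot: [0.165, 0.986, -0.0, 0.0]
wrist_force: [2.1, -0.2, -1.7]
grip_width: 0.313
grip_force: 39.3
```

>>> {"fn": "step_arm", "kwargs": {"deltas": [{"linear": [0, 0, -0.1], "turn": 0, "fingers": 2.0}, {"linear": [0, 0, 0], "turn": 0, "fingers": 2.0}]}}

```text
clock: 6.53
tcp_pos: [0.4638, 0.0638, 0.075]
tcp_rot: [0.165, 0.986, -0.0, 0.001]
wrist_force: [0.4, -1.6, 7.4]
grip_width: 0.318
grip_force: 40.3
```

>>> {"fn": "step_arm", "kwargs": {"deltas": [{"linear": [0, 0, 0], "turn": 0, "fingers": 3.2}, {"linear": [0, 0, 0], "turn": 0, "fingers": 4.0}, {"linear": [0, 0, 0], "turn": 0, "fingers": 4.6}, {"linear": [0, 0, 0], "turn": 0, "fingers": 4.6}, {"linear": [0, 0, 0], "turn": 0, "fingers": 4.6}]}}

```text
clock: 6.95
tcp_pos: [0.4629, 0.0641, 0.0739]
tcp_rot: [0.165, 0.986, 0.0, -0.0]
wrist_force: [-0.6, 0.5, -0.1]
grip_width: 0.535
grip_force: 0.0
```

>>> {"fn": "step_arm", "kwargs": {"deltas": [{"linear": [0, 0, 2], "turn": 0, "fingers": 4.6}, {"linear": [0, 0, 3], "turn": 0, "fingers": 4.6}, {"linear": [0, 0, 4], "turn": 0, "fingers": 4.6}, {"linear": [0, 0, 4], "turn": 0, "fingers": 4.6}, {"linear": [0, 0, 2], "turn": 0, "fingers": 4.6}]}}

```text
clock: 7.37
tcp_pos: [0.4647, 0.0641, 0.2284]
tcp_rot: [0.165, 0.986, 0.0, 0.002]
wrist_force: [0.7, 0.9, 0.2]
grip_width: 0.538
grip_force: 0.0
```

>>> {"fn": "step_arm", "kwargs": {"deltas": [{"linear": [3, -1.0, 0], "turn": 0, "fingers": 5.0}, {"linear": [3, -1.0, 0], "turn": 0, "fingers": 5.0}, {"linear": [0, 0, 0], "turn": 0, "fingers": 5.0}, {"linear": [0, 0, 0], "turn": 0, "fingers": 5.0}]}}

```text
clock: 7.7
tcp_pos: [0.524, 0.0436, 0.2237]
tcp_rot: [0.165, 0.986, 0.0, -0.0]
wrist_force: [-0.5, -0.2, -0.1]
grip_width: 0.588
grip_force: 0.0
```

```bash
python3 - <<'E'
from h import *
w=snap('wrist','wrist4'); sd=snap('side','side4'); sc=snap('scene','scene4')
s=ctrl.sense();print(w['tcp'],Ro.from_quat(w['q']).as_matrix().round(4).tolist(),s['wrist_force'],s['grip_width'])
o=np.zeros((600,800,3),np.uint8)
o[:350,:560]=cv2.resize(w['frame'][50:300,120:520,::-1],(560,350))
for k,f in enumerate((sd,sc)):
    p=proj(f,[.565,.063,.05]).astype(int)
    o[350:600,400*k:400*k+400]=cv2.resize(f['frame'][p[1]-40:p[1]+40,p[0]-64:p[0]+64,::-1],(400,250),interpolation=cv2.INTER_CUBIC)
cv2.imwrite('pics/comp4.png',o); print([proj(f,[.565,.063,.05]).astype(int) for f in(sd,sc)])
for X in([.4642,.0642,.087],[.4872,.125,.087],[.6667,.0632,.087],[.6465,0,.087],[.5655,.063,.104]):print(proj(w,X).round(1))
E
```

```text
[0.52402273 0.0435914  0.22369354] [[-0.9455, 0.3257, -0.0005], [0.3257, 0.9455, 0.0002], [0.0005, 0.0, -1.0]] [-0.04535672  0.18344903  0.09434429] 0.584442626574113
[array([301, 201]), array([350, 210])]
[313.6 121.6]
[389.6 125.3]
[374.4 306.5]
[313.  308.9]
[350.  234.9]
```

View pics/comp4.png

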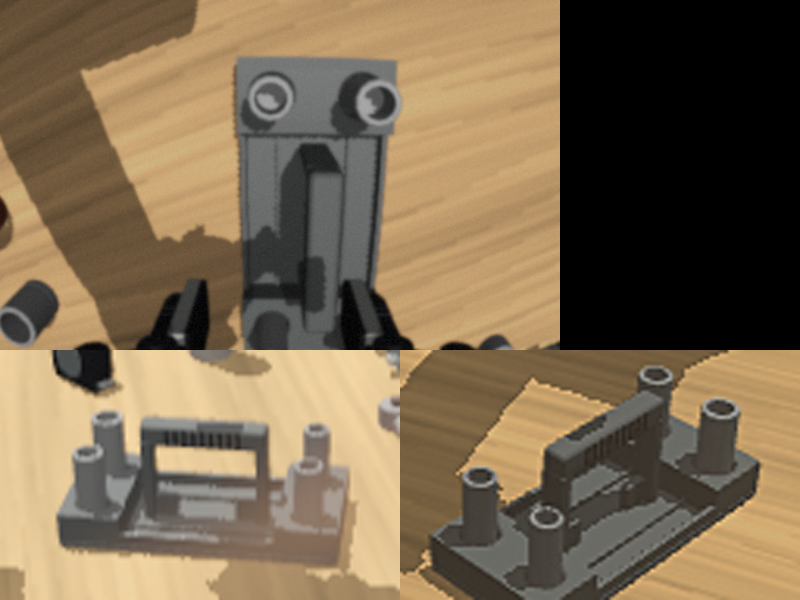

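The composite shows all four sockets home at equal height. Their rims are at about (314,119) for c and (390,122) for d in the wrist view, and the handle bar is at u≈351. The loaded centre of mass should sit about 8 mm toward c/d, so I'll grip at about (0.558, 0.066).

>>> {"fn": "step_arm", "kwargs": {"deltas": [{"linear": [1.7, 1.1, 0], "turn": 0, "fingers": 6.2}, {"linear": [1.7, 1.1, 0], "turn": 0, "fingers": 6.2}, {"linear": [0, 0, -3], "turn": 0, "fingers": 6.2}, {"linear": [0, 0, -3], "turn": 0, "fingers": 6.2}, {"linear": [0, 0, -2], "turn": 0, "fingers": 6.2}]}}

```text
clock: 8.27
tcp_pos: [0.5554, 0.0667, 0.142]
tcp_rot: [0.164, 0.986, -0.0, -0.001]
wrist_force: [-0.5, -0.1, -0.5]
grip_width: 0.725
grip_force: 0.0
```

>>> {"fn": "step_arm", "kwargs": {"deltas": [{"linear": [0, 0, -2], "turn": 0, "fingers": 6.2}, {"linear": [0, 0, -2], "turn": 0, "fingers": 6.2}, {"linear": [0, 0, -1.3], "turn": 0, "fingers": 6.2}, {"linear": [0, 0, 0], "turn": 0, "fingers": 6.2}]}}

```text
clock: 8.6
tcp_pos: [0.5539, 0.0664, 0.0883]
tcp_rot: [0.164, 0.986, -0.0, -0.003]
wrist_force: [-0.4, -0.4, -0.2]
grip_width: 0.73
grip_force: 0.0
```

```bash
python3 - <<'E'
from h import *
w=snap('wrist','wrist5'); print(w['tcp'])
im=w['frame'][100:400,120:520,::-1]
cv2.imwrite('pics/w5.png',cv2.resize(cv2.convertScaleAbs(im,alpha=1.5,beta=10),(800,600)))
E
```

```text
[0.55387321 0.06644082 0.08831294]
```

View pics/w5.png

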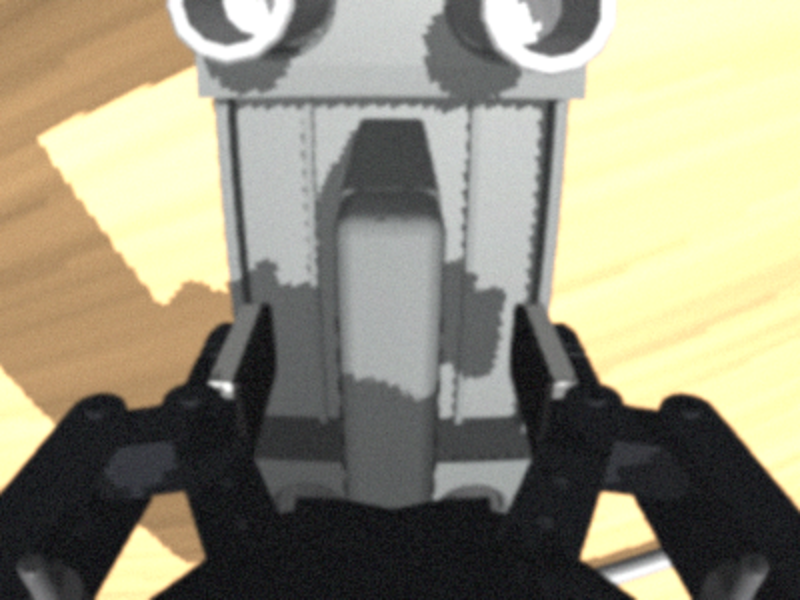

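The bar is centred between the fingers: 342–440 in the crop, against fingers at 272 and 515. Closing.

>>> {"fn": "step_arm", "kwargs": {"deltas": [{"linear": [0.3, -0.1, 0], "turn": 0, "fingers": 4.0}, {"linear": [0, 0, 0], "turn": 0, "fingers": 3.0}, {"linear": [0, 0, 0], "turn": 0, "fingers": 2.4}, {"linear": [0, 0, 0], "turn": 0, "fingers": 1.6}, {"linear": [0, 0, 0], "turn": 0, "fingers": 1.6}], "squeeze": 100}}

```text
clock: 9.07
tcp_pos: [0.5611, 0.064, 0.0925]
tcp_rot: [0.165, 0.986, -0.001, 0.001]
wrist_force: [-1.3, -5.5, 5.6]
grip_width: 0.24
grip_force: 97.7
```

>>> {"fn": "step_arm", "kwargs": {"deltas": [{"linear": [0, 0, 0], "turn": 0, "fingers": 1.4}, {"linear": [0, 0, 0], "turn": 0, "fingers": 1.4}, {"linear": [0, 0, 0], "turn": 0, "fingers": 1.4}]}}

```text
clock: 9.32
tcp_pos: [0.5611, 0.064, 0.0925]
tcp_rot: [0.165, 0.986, -0.001, 0.001]
wrist_force: [-1.8, -5.3, 6.2]
grip_width: 0.24
grip_force: 97.8
```

>>> {"fn": "step_arm", "kwargs": {"deltas": [{"linear": [0, 0, 0.2], "turn": 0, "fingers": 1.4}, {"linear": [0, 0, 0.4], "turn": 0, "fingers": 1.4}, {"linear": [0, 0, 0.5], "turn": 0, "fingers": 1.4}, {"linear": [0, 0, 0.5], "turn": 0, "fingers": 1.4}, {"linear": [0, 0, 0], "turn": 0, "fingers": 1.4}]}}

```text
clock: 9.73
tcp_pos: [0.5606, 0.0653, 0.1079]
tcp_rot: [0.165, 0.986, 0.0, 0.0]
wrist_force: [0.5, 0.4, -7.9]
grip_width: 0.235
grip_force: 98.1
```

```bash
python3 - <<'E'
from plant import ctrl
s=ctrl.sense();print({k:s[k] for k in('tcp_pos','tcp_rot','wrist_force','ft_torque','grip_width')})
E
```

```text
{'tcp_pos': array([0.56062063, 0.06526054, 0.10788111]), 'tcp_rot': array([1.64510526e-01, 9.86375251e-01, 2.17683506e-04, 3.22457990e-04]), 'wrist_force': array([ 0.50593782,  0.38642389, -7.91209982]), 'ft_torque': array([ 0.0634846 , -0.08579969, -0.02687658]), 'grip_width': 0.23477588849938413}
```

The full weight (7.9 N) is carried and balanced, so I'll continue the lift.

>>> {"fn": "step_arm", "kwargs": {"deltas": [{"linear": [0, 0, 0.5], "turn": 0, "fingers": 1.4}, {"linear": [0, 0, 0.9], "turn": 0, "fingers": 1.4}, {"linear": [0, 0, 1.0], "turn": 0, "fingers": 1.4}, {"linear": [0, 0, 1.0], "turn": 0, "fingers": 1.4}, {"linear": [0, 0, 1.0], "turn": 0, "fingers": 1.4}]}}

```text
clock: 10.15
tcp_pos: [0.5606, 0.065, 0.1526]
tcp_rot: [0.165, 0.986, 0.0, 0.0]
wrist_force: [-0.4, -0.4, -7.4]
grip_width: 0.244
grip_force: 98.2
```

>>> {"fn": "step_arm", "kwargs": {"deltas": [{"linear": [0, 0, 1.0], "turn": 0, "fingers": 1.4}, {"linear": [0, 0, 1.0], "turn": 0, "fingers": 1.4}, {"linear": [0, 0, 1.0], "turn": 0, "fingers": 1.4}, {"linear": [0, 0, 0.7], "turn": 0, "fingers": 1.4}, {"linear": [0, 0, 0.4], "turn": 0, "fingers": 1.4}]}}

```text
clock: 10.57
tcp_pos: [0.5609, 0.065, 0.1937]
tcp_rot: [0.165, 0.986, 0.0, 0.001]
wrist_force: [0.6, 1.0, -8.6]
grip_width: 0.244
grip_force: 98.2
```

>>> {"fn": "step_arm", "kwargs": {"deltas": [{"linear": [0, 0, 0], "turn": 0, "fingers": 1.4}, {"linear": [0, 0, 0], "turn": 0, "fingers": 1.4}, {"linear": [0, 0, 0], "turn": 0, "fingers": 1.4}, {"linear": [0, 0, 0], "turn": 0, "fingers": 1.4}, {"linear": [0, 0, 0], "turn": 0, "fingers": 1.4}]}}

```text
clock: 10.98
tcp_pos: [0.5599, 0.065, 0.1915]
tcp_rot: [0.165, 0.986, -0.0, -0.001]
wrist_force: [-1.3, 0.1, -7.9]
grip_width: 0.241
grip_force: 98.2
```

```bash
python3 - <<'E'
from h import *
sd=snap('side','side6'); sc=snap('scene','scene6')
s=ctrl.sense();print({k:s[k] for k in('clock','tcp_pos','tcp_rot','wrist_force','ft_torque','grip_width')},abs(s['qvel']).max())
o=np.zeros((500,800,3),np.uint8)
for k,f in enumerate((sd,sc)):
    p=proj(f,[.565,.063,.13]).astype(int)
    o[:,400*k:400*k+400]=cv2.resize(f['frame'][p[1]-75:p[1]+75,p[0]-60:p[0]+60,::-1],(400,500),interpolation=cv2.INTER_CUBIC)
cv2.imwrite('pics/comp6.png',o)
E
```

```text
{'clock': 11.0833, 'tcp_pos': array([0.56008271, 0.06499611, 0.19173453]), 'tcp_rot': array([ 1.64656736e-01,  9.86350851e-01, -7.51505106e-05, -3.89961896e-04]), 'wrist_force': array([ 0.23475556, -0.87649712, -7.23137525]), 'ft_torque': array([-0.0226656 , -0.00158647,  0.05899925]), 'grip_width': 0.23959002052398032} 0.003076862238946968
```

View pics/comp6.png

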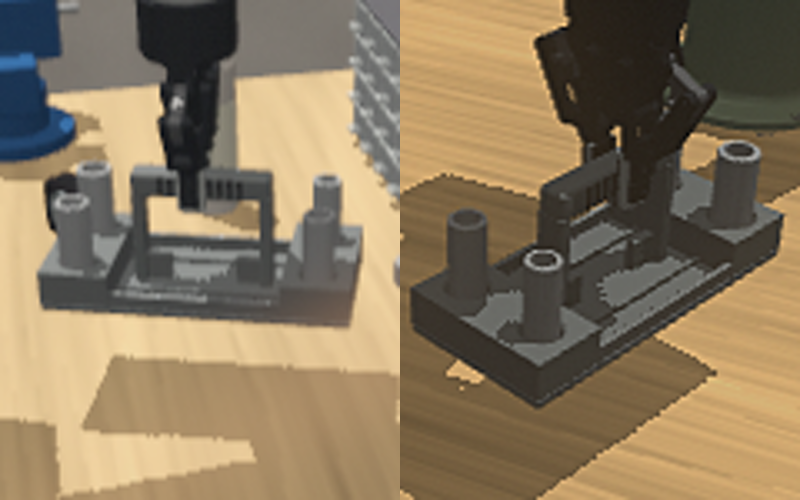

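The final views show the carrier hanging level about 9.9 cm up, held by its handle, with four sockets seated and the arm still. Handing in.

```bash
python3 -c "
from plant import ctrl
print(ctrl.close_job())"
```

```text
the job is handed in; nothing more can be done
None
```

The steel socket is home in its pocket, and the arm was holding the carrier by its handle, level and steady about 10 cm above the bench with all four sockets seated, when I handed the job in at about 11 s; the verdict was not shown.

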